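Release the slide press and hold it down

TASK

Press the freshly mounted slide: flip the upright steel safety catch of the slide press over to the side until it lies down, then pull the lever by its crossbar towards the front of the press, all the way to its stop. The lever springs back, so finish while still holding the crossbar with the lever fully pulled. Leave the slide box, the oil bottle and the dish where they stand.

Things in the scene. Friction and masses are not known exactly. Their poses are not given: they have to be found in the camera images.
- press: Bench-top slide press, fixed to the bench; its place and yaw vary. Origin: centre of the underside of its grey base plate (240 x 250 x 20 mm); x points to the rear of the press, y to its left, z up; the front (-x) faces roughly the robot.
- deck (a point): Middle of the flat top (deck) of the white lever housing, which stands on the right of the base: 150 mm (x) by 110 mm (y), top 100 mm above the bench; spans y -115 to -5 mm of the press frame.
- column_top (a point): Top of the press column and head on the left of the base, white, 168 mm above the bench, spanning y 40 to 100 mm, x -20 to 110 mm of the press frame. Its steel foot stands over the slide and comes down as the lever is pulled.
- lever_pivot (a point): Pivot of the lever, inside the housing at x 0, y -40, z 80 mm of the press frame. The pivot axis is the press's y axis.
- pull_bar: Crossbar on top of the lever, the highest thing on the press: round black bar 14 mm thick, 70 mm long along the press's y axis. Origin at its middle, 120 mm from the pivot; at rest 41 mm behind the pivot (+x of the press), 193 mm above the bench. It turns freely about its own length. A 10 mm steel stem carries it from below at its middle.
- lever (a joint): Lever angle, rad. 0: at rest, leaning 0.35 back from upright; grows as the crossbar is pulled to the front (-x of the press); 0.8: end stop, leaning 0.45 to the front (crossbar 52 mm in front of the pivot, 188 mm high). A spring returns it to 0: about 3 N at the crossbar at rest, 9 N at the stop. With the catch upright the stem is blocked after about 0.05 rad.
- catch (a joint): Safety catch angle, rad. 0 (start 0 to 0.06): upright right in front of the lever stem, blocking it; grows as its top goes to the right (-y of the press); 1.5: lying flat on the deck, clear. Light to move (under 1 N); stays where left near upright, falls over to 1.5 by its own weight (0.1 kg) once past about 0.5 rad.
- catch_hinge (a point): Middle of the catch's hinge line, which runs along the press's x axis: x -29, y -46, z 106 mm of the press frame.
- catch_top (a point): Middle of the upper edge of the catch: a steel plate 6 mm thick (across y), 48 mm high from its hinge, 58 mm long front to back. Upright, this point is 29 mm in front of the pivot, 154 mm above the bench, at y -40 mm of the press frame. A small nose at its upper rear reaches 12 mm farther back, to the stem. Space to its left is free up to the press head.
- slide_box: Bystander: closed slide box, blue with white lid, 100 x 85 x 36 mm, to the left of the press; origin at the centre of its underside.
- oil_bottle: Bystander: small amber bottle, 28 mm wide, 60 mm high, to the right of the press; origin at the centre of its underside.
- dish: Bystander: flat closed glass dish, 90 mm wide, 14 mm high, to the right of the press; origin at the centre of its underside.

How it is judged (in metres and radians):
On the way, in this order (a step that is already met when the one before it is completed fails the run):
1. the catch is flipped over and lies down while the lever is still at rest (value of joint catch above 1.3 rad and value of joint lever below 0.12 rad), for 0.2 s.
2. the lever is pulled to its stop by the crossbar (value of joint lever above 0.7 rad and value of joint catch above 1.3 rad and contact force between the fingers and pull_bar above 1.5 N), for 0.5 s.
At the end, for the whole second after the job is handed in: The lever is held still beyond 0.7 of its 0.8 rad by the gripper on the crossbar (contact over 1.5 N), the catch lies flipped over (beyond 1.3 rad), and the bystanders have not been pushed more than 30 mm or tipped (all of step 2 and velocity of joint lever between -0.1 and 0.1 rad/s); the arm keeps its last pose, push and grip.
It fails at once if the lever is forced while the catch still stands in its way (value of joint lever above 0.2 rad and value of joint catch below 1 rad).
It fails at once if the slide box is pushed more than 30 mm or tipped (distance of slide_box from where it was at the start of the episode above 0.03 m or angle between slide_box's own z axis and vertical above 0.5 rad).
It fails at once if the oil bottle is pushed more than 30 mm or tipped (distance of oil_bottle from where it was at the start of the episode above 0.03 m or angle between oil_bottle's own z axis and vertical above 0.5 rad).
It fails at once if the dish is pushed more than 30 mm or tipped (distance of dish from where it was at the start of the episode above 0.03 m or angle between dish's own z axis and vertical above 0.5 rad).
It also fails if it takes over 42 s, if anything falls off the work surface, if the arm or the gripper's body presses on something with over 40 N, if the wrist force passes 120 N, or if a joint passes its speed limit or range.

ROBOT

A 6-joint arm with a two-finger parallel gripper is mounted at the origin on the work surface. World frame = base frame: x ahead of the robot, y to its left, z up, the work surface at z = 0. Lengths are in mm, angles in rad, forces in N, time in s.
With the tool pointing down it reaches from about 350 to 975 mm from the base axis. Payload 4.9 kg.
Tool frame: the origin (TCP) lies where the fingers leave the gripper's body, on its centre line; the fingertips stand 73 mm ahead of it and the grasp point (between the pads) lies 54 mm ahead of it; z points along the fingers, y is the direction in which the jaws open and shut (so a half turn about z gives the same grasp; the last joint's range is limited). The gripper opens to 85 mm and grips with 20 to 120 N. Pads are 22 mm wide; open, the fingers measure 114 mm over their backs; the gripper's body (76 mm by 85 mm) begins 54 mm behind the grasp point. The pads swing forward as they close: fully open they stand 13 mm farther back than shut.
Start: joints at [1.191, 0.053, 1.613, -0, 1.476, -0.119], TCP at [161.149, 603.849, 303.904] pointing down, gripper open.
Joint ranges: [-3.01, 3.01], [-1.01, 2.22], [0.06, 2.58], [-1.02, 4.17], [0.09, 2.62], [-3.14, 3.14]. Speed limits (rad/s): [2.57, 2.57, 3.14, 3.14, 3.14, 3.14].

INTERFACE

Orientations are given as a unit quaternion [w, x, y, z].
In Python, from station import env, camera, camera_params, boxes_of, landmark_of gives the robot as it stands.
- The arm moves only by the tool drive_tool, never from a script. Its argument "steps" is a list of rows, each an object of numbers: "dx", "dy", "dz": the shift along the tool's x, y, z in cm; "ax", "ay", "az": the turn, a rotation vector about the tool's x, y, z in rad; "grip": the opening, from -1 (shut) to 1 (fully open). In form: [{"dx": .., "dy": .., "dz": .., "ax": .., "ay": .., "az": .., "grip": ..}, ...]. A call has exactly 10 rows; each row is the pose to reach, as a shift and turn from the pose measured when the call began, along the tool's axes at that moment; what a row does not reach only later rows make up. A row lasts 1/10 s, in which the tool goes at most 50 mm and 8.59 degrees, less where a joint would pass 70% of its speed; a pose out of reach is approached as far as the arm can. A call with a gripper value outside its range is refused whole. The fingers move at their own pace and stop on an object; "force" is the grip in N (left out, the last holds). Time passes only in rows, so rows that repeat a pose let the fingers close, or fill a call up. It gives the time, the measured TCP pose, the force and the opening at its end, in the units of the state.
- env.get_state(): the state, without advancing time (a new reading comes with each control period).
- camera(name): name is "scene" or "top" or "wrist"; returns (picture, depth): 384x512x3 uint8, blue, green, red; 384x512 float32, mm along the optical axis (not along the pixel's ray), 0 where there is no reading.
- camera_params(name): a dict with "fx", "fy", "cx", "cy" (pixels), "world_from_camera" (4x4, takes a point from camera to world coordinates). Camera axes: x right, y down, z forward; pixel columns grow to the right and rows downward; lengths in mm; the calibration is good to about 2 mm. A picture is of the moment at which its call begins: read the wrist's pose just before it. camera_params takes no time and is no camera call; for the wrist camera it gives the pose at the moment of the call.
- env.close_job(): hands the job in, once; it reports no verdict.
Trained networks look in the newest picture that a camera, given by its name, has taken for a name from the list of things; names that differ only in an ending like _2 or _b are one class to them, and where a whole thing is asked for, a point or a joint stands for the part that bears it (a point fixed in the world has none). Each returns a list of dicts, best first, with "confidence" (0 to 1); they miss things now and then, are a little off and sometimes report something else, mostly with a low value. They report only what shows in the picture. A call takes as long as a camera call.
- boxes_of(camera, target): "centre" ([column, row] in pixels, amid what is visible of it).
- landmark_of(camera, target): "centre" ([column, row] in pixels: a listed point, or the origin of a listed thing).
The state is a dict: "time": time; "joint_positions": joint angles; "qd": joint speeds; "joint_torque": joint torques, N m; "ee_pos": TCP position; "tcp_rot": TCP orientation; "ft_force": force on the tool from outside, world axes, zero at the start; "wrist_torque": the same for the moment, N m; "opening": opening from 0.0 (shut) to 1.0 (fully open).
Only numpy, scipy, OpenCV 4.12 (cv2) and the standard library are available. Lean on these libraries where they do the work, as an engineer would, in place of code of your own. Each camera call takes 0.05 s, during which the arm holds its last target.

## Working session

There is one attempt and no reset: what is moved stays moved. The work goes in short steps, Python scripts to look and compute and a tool call to move; the robot and the scene stay as the last step left them, time stands still between calls to the robot, and variables do not carry over. Pictures are saved under pics/ and viewed, and the job is handed in when it is done.

Besides the shell and the picture viewer there is one more tool, called after "Call:" as name(argument=value, ...), one argument or row to a line, values as JSON. drive_tool: Moves the arm, as the interface text tells. Its arguments: {"type":"object","properties":{"steps":{"type":"array"},"force":{"type":"number"}},"required":["steps"]}

```bash
ls; mkdir -p pics
cat > h.py <<'E'
import numpy as np, cv2
from station import env, camera, camera_params, boxes_of, landmark_of
from scipy.spatial.transform import Rotation as R
def px2w(cam,u,v,d):
    p=camera_params(cam); T=np.array(p["world_from_camera"])
    c=np.array([(u-p["cx"])/p["fx"]*d,(v-p["cy"])/p["fy"]*d,d,1]); return (T@c)[:3]
def ray_z(cam,u,v,z):
    p=camera_params(cam); T=np.array(p["world_from_camera"])
    d=T[:3,:3]@np.array([(u-p["cx"])/p["fx"],(v-p["cy"])/p["fy"],1]); o=T[:3,3]
    return o+d*(z-o[2])/d[2]
E
python3 - <<'E'
from h import *
np.set_printoptions(precision=2,suppress=True)
s=env.get_state(); print({k:np.round(v,3) for k,v in s.items()})
Z=dict(deck=100,column_top=168,pull_bar=193,catch_top=154,catch_hinge=106,press=0,slide_box=0,oil_bottle=0,dish=0)
for c in ("scene","top"):
    im,d=camera(c); cv2.imwrite(f"pics/{c}0.png",im); np.save(f"{c}0.npy",d)
    for n,z in Z.items():
        for r in landmark_of(c,n)[:2]:
            print(c,n,round(r["confidence"],2),np.round(r["centre"]),ray_z(c,*r["centre"],z))
print(env.get_state()["time"])
E
```

```text
pics
{'time': np.float64(0.0), 'joint_positions': array([ 1.19,  0.05,  1.61,  0.  ,  1.48, -0.12]), 'qd': array([ 0., -0., -0., -0., -0., -0.]), 'joint_torque': array([ -0.  , -39.37, -37.02,  -0.  ,   0.01,  -0.  ]), 'ee_pos': array([160.98, 603.43, 302.68]), 'tcp_rot': array([-0.  ,  0.13,  0.99, -0.  ]), 'ft_force': array([ 0.3 , -0.57,  0.08]), 'wrist_torque': array([ 0.02,  0.  , -0.01]), 'opening': np.float64(1.002)}
scene deck 0.94 [226. 224.] [577.42 -58.46 100.  ]
scene deck 0.68 [190. 312.] [ 667.92 -287.09  100.  ]
scene column_top 0.95 [289. 185.] [661.71  60.22 168.  ]
scene pull_bar 0.49 [248. 190.] [620.25 -33.95 193.  ]
scene catch_top 0.61 [227. 194.] [559.27 -26.69 154.  ]
scene catch_top 0.38 [237. 223.] [633.91 -93.93 154.  ]
scene catch_hinge 0.62 [224. 210.] [550.09 -26.98 106.  ]
scene press 0.61 [253. 246.] [604.72   9.25  -0.  ]
scene slide_box 0.91 [336. 213.] [710.04 229.84   0.  ]
scene oil_bottle 0.73 [189. 315.] [ 610.81 -233.07    0.  ]
scene dish 0.92 [144. 282.] [ 472.85 -217.67    0.  ]
scene dish 0.46 [224. 211.] [467.67  77.06   0.  ]
top deck 0.72 [289. 211.] [587.77 -48.25 100.  ]
top column_top 0.64 [239. 176.] [659.44  64.66 168.  ]
top pull_bar 0.54 [291. 192.] [620.53 -43.98 193.  ]
top catch_top 0.48 [278. 227.] [549.87 -19.58 154.  ]
top catch_top 0.4 [280. 211.] [583.66 -23.83 154.  ]
top catch_hinge 0.65 [284. 225.] [555.03 -35.18 106.  ]
top press 0.79 [262. 211.] [595.46   7.37   0.  ]
top slide_box 0.96 [171. 166.] [711.37 237.38   0.  ]
top oil_bottle 0.59 [354. 205.] [ 607.81 -224.79    0.  ]
top dish 0.83 [349. 260.] [ 470.3  -207.87    0.  ]
1.0
```

Run:
```python
import cv2,numpy as np
a=cv2.imread("pics/scene0.png");b=cv2.imread("pics/top0.png")
x=cv2.resize(a[140:340,120:370],None,fx=3,fy=3);cv2.imwrite("pics/s1.png",x[:600,:800])
x=cv2.resize(b[130:280,200:370],None,fx=4,fy=4,interpolation=cv2.INTER_CUBIC);cv2.imwrite("pics/t1.png",x)
```

```text
(no output)
```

View pics/s1.png

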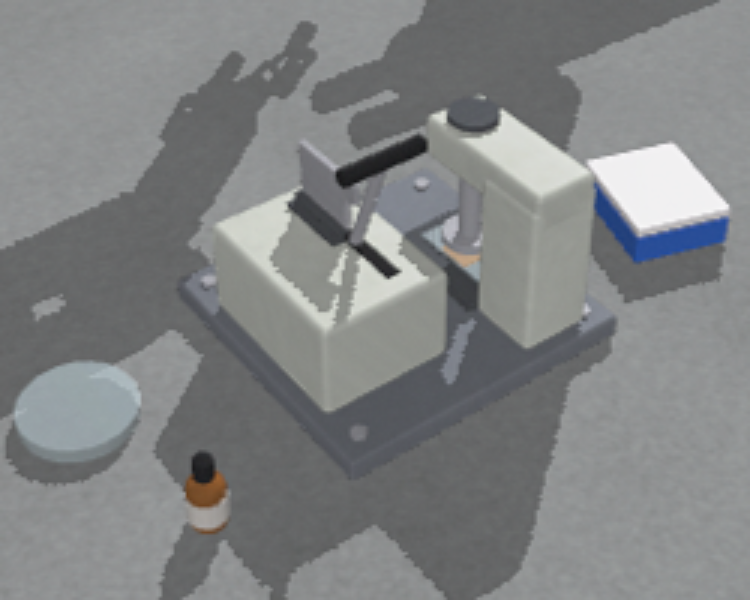

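View pics/t1.png

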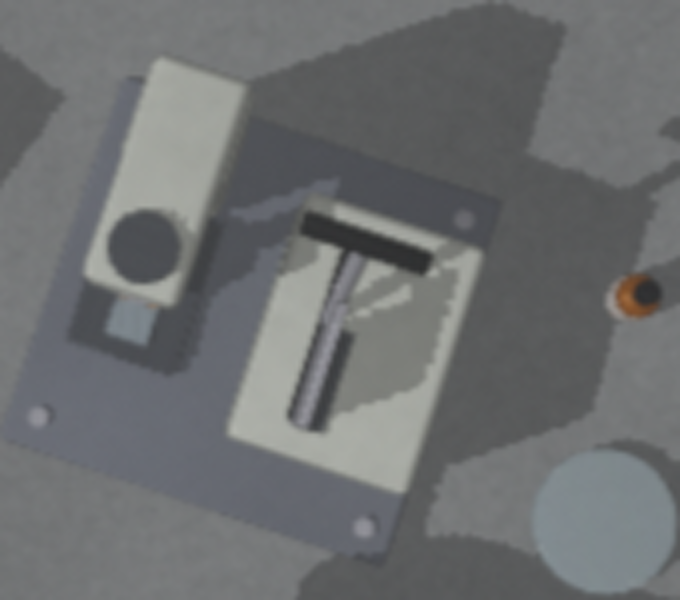

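```bash
cat > fit.py <<'E'
from h import *
from scipy.optimize import least_squares
np.set_printoptions(precision=3,suppress=True)
C=[((5,440),(-125,120,20)),((385,562),(-125,-120,20)),((500,200),(125,-120,20)),
((160,57),(110,100,168)),((248,85),(110,40,168)),((178,305),(-20,40,168)),((85,275),(-20,100,168)),
((303,222),(41,-5,193)),((433,262),(41,-75,193))]
P=np.array([c[1] for c in C],float)
W=np.array([ray_z("top",c[0][0]/4+200,c[0][1]/4+130,c[1][2])[:2] for c in C])
def f(q):
    c,s=np.cos(q[2]),np.sin(q[2]); return (P[:,:2]@np.array([[c,s],[-s,c]])+q[:2]-W)
r=least_squares(lambda q:f(q).ravel(),[600,0,-.28],loss="soft_l1",f_scale=3)
print(r.x); print(f(r.x))
E
python3 fit.py
```

```text
[597.433   4.984  -0.33 ]
[[-5.524 -0.502]
 [-6.414  4.297]
 [ 7.47  -0.182]
 [ 6.173  2.425]
 [ 2.363 -7.17 ]
 [-2.337 -3.828]
 [ 0.64   3.684]
 [ 0.181 -0.934]
 [-0.999  0.025]]
```

```bash
cat > pc.py <<'E'
from h import *
from scipy.optimize import minimize
np.set_printoptions(precision=3,suppress=True)
for cam in ("top","scene"):
    d=np.load(cam+"0.npy"); v,u=np.nonzero(d>0); dd=d[v,u]
    p=camera_params(cam);T=np.array(p["world_from_camera"])
    X=(T[:3,:3]@np.array([(u-p["cx"])/p["fx"]*dd,(v-p["cy"])/p["fy"]*dd,dd])).T+T[:3,3]
    m=(abs(X[:,0]-600)<190)&(abs(X[:,1])<170); X=X[m]
    np.save(cam+"_pc.npy",X)
    for nm,lo,hi in (("col",163,176),("deck",95,106),("base",15,26),("bar",181,215)):
        q=X[(X[:,2]>lo)&(X[:,2]<hi)]
        if len(q)<10: print(nm,len(q));continue
        if nm=="base":q=q
        r=cv2.minAreaRect(q[:,:2].astype(np.float32)); print(cam,nm,len(q),np.round(r[0],1),np.round(r[1],1),round(r[2],1),q[:,2].mean())
E
python3 pc.py
```

```text
top col 822 [650.   16.9] [140.3 125.5] 72.7 165.7047006061503
top deck 2583 [586.4 -26.8] [157.7 149.2] 70.7 100.437608040997
top base 4609 [596.2  -0.2] [406.4 240. ] 70.7 20.587883800725987
top bar 234 [623.3 -43.9] [69.8 15.6] 70.9 198.04209005078994
scene col 679 [651.2  15.4] [138.8 126.8] 70.2 165.57743825483652
scene deck 2151 [612.2  -5.9] [244.8 160. ] 57.7 100.83522884413524
scene base 2727 [597.5  -1.3] [407.4 242.6] 70.7 20.930478070368824
scene bar 222 [626.4 -45.3] [71.4 13.3] 69.5 196.87078326687669
```

```bash
cat > chk.py <<'E'
from h import *
np.set_printoptions(precision=1,suppress=True)
O=np.array([598.5,6.5]);yaw=-0.336
c,s=np.cos(yaw),np.sin(yaw);M=np.array([[c,-s],[s,c]])
for cam in("top","scene"):
    X=np.load(cam+"_pc.npy");L=(X[:,:2]-O)@M
    def rng(n,m):
        print(cam,n,m.sum(),np.percentile(L[m],[1,50,99],axis=0).ravel(),X[m,2].mean() if m.any() else 0)
    z=X[:,2]
    rng("col",(z>163)&(z<172)&(L[:,1]>20))
    rng("deck",(z>96)&(z<104)&(L[:,1]<15))
    rng("base",(z>16)&(z<26)&(abs(L[:,0])<150)&(abs(L[:,1])<150))
    rng("bar",(z>181)&(L[:,1]<20))
    rng("catchtop",(z>146)&(z<162)&(L[:,1]<10)&(L[:,1]>-80)&(L[:,0]<5))
E
python3 chk.py
```

```text
top col 804 [-16.   46.   32.2  69.4 103.9  94.4] 165.61533847808934
top deck 2432 [ -73.2 -112.5   -5.8  -66.5   72.4   -6. ] 100.32685830153775
top base 4561 [-118.7 -120.4  -53.9   16.1  117.5  123.6] 20.6359620731785
top bar 234 [ 33.3 -73.7  39.9 -39.2  47.6  -5.1] 198.04209005078994
top catchtop 93 [-57.  -44.1 -26.5 -40.6   3.7 -37.5] 154.26326371273913
scene col 659 [-11.6  44.4  48.5  67.6 107.4  94. ] 165.4459845229847
scene deck 1889 [ -70.2 -113.5   20.7  -72.3   75.2   -7.5] 100.8584808995713
scene base 2662 [-114.6 -123.8   82.3  -25.2  120.9  121.7] 21.05709559613541
scene bar 222 [ 36.9 -74.5  45.3 -41.9  49.4  -6.4] 196.87078326687669
scene catchtop 79 [-56.1 -44.9 -30.7 -42.4   2.7 -38.1] 152.29428330429457
```

```bash
cat >> h.py <<'E'
O=np.array([598.5,6.5]);yaw=-0.336
c_,s_=np.cos(yaw),np.sin(yaw);M=np.array([[c_,-s_],[s_,c_]])
def P2W(x,y): return O+M@np.array([x,y])
def W2P(w): return (np.array(w[:2])-O)@M
def state():
    s=env.get_state(); q=s["tcp_rot"]; r=R.from_quat([q[1],q[2],q[3],q[0]]); return s,np.array(s["ee_pos"]),r
# desired: tool y along press +x, z down
Rd=R.from_matrix(np.array([[-s_*-1*-1*-1,c_,0],[0,0,0],[0,0,0]])) if 0 else None
ty=np.array([c_,s_,0]);tz=np.array([0,0,-1.]);tx=np.cross(ty,tz)
Rd=R.from_matrix(np.stack([tx,ty,tz],1))
def go(x,y,ztcp):
    s,p,r=state(); w=np.array([*P2W(x,y),ztcp]); d=r.inv().apply(w-p)/10; a=(r.inv()*Rd).as_rotvec()
    print("target",(x,y,ztcp),"d cm",np.round(d,2),"a",np.round(a,3))
def show():
    s,p,r=state(); print("t",s["time"],"press xy",np.round(W2P(p),1),"z",round(p[2],1),"roterr",np.round((r.inv()*Rd).as_rotvec(),3),"F",np.round(s["ft_force"],1),"open",round(float(s["opening"]),2),"j",np.round(s["joint_positions"],2))
E
python3 - <<'E'
from h import *
show(); go(-38,0,320)
E
```

```text
t 1.0 press xy [-609.9  419.7] z 303.9 roterr [ 0.    -0.     1.646] F [-0.5  1.4  0.8] open 1.0 j [ 1.19  0.05  1.61 -0.    1.48 -0.12]
target (-38, 0, 320) d cm [-53.87 -46.15  -1.61] a [ 0.    -0.     1.646]
```

Call:
drive_tool(
  steps=[
    {"dx": -5, "dy": -4.3, "dz": -1.6, "az": 0.15, "grip": -1},
    {"dx": -9, "dy": -7.7, "dz": -1.6, "az": 0.3, "grip": -1},
    {"dx": -13, "dy": -11, "dz": -1.6, "az": 0.45, "grip": -1},
    {"dx": -17, "dy": -14.5, "dz": -1.6, "az": 0.6, "grip": -1},
    {"dx": -21, "dy": -18, "dz": -1.6, "az": 0.75, "grip": -1},
    {"dx": -25, "dy": -21.4, "dz": -1.6, "az": 0.9, "grip": -1},
    {"dx": -29, "dy": -24.8, "dz": -1.6, "az": 1.05, "grip": -1},
    {"dx": -33, "dy": -28.3, "dz": -1.6, "az": 1.2, "grip": -1},
    {"dx": -37, "dy": -31.7, "dz": -1.6, "az": 1.35, "grip": -1},
    {"dx": -41, "dy": -35.1, "dz": -1.6, "az": 1.5, "grip": -1},
  ],
  force=40,
)

```text
invalid input at $.steps[0]: expected keys dx, dy, dz, ax, ay, az, grip
```

Run:
```python
from h import *
show(); go(-38,0,320)
```

```text
t 1.0 press xy [-609.9  419.7] z 303.9 roterr [ 0.    -0.     1.646] F [-0.5  1.4  0.8] open 1.0 j [ 1.19  0.05  1.61 -0.    1.48 -0.12]
target (-38, 0, 320) d cm [-53.87 -46.15  -1.61] a [ 0.    -0.     1.646]
```

Call:
drive_tool(
  steps=[
    {"dx": -5, "dy": -4.3, "dz": -1.6, "ax": 0, "ay": 0, "az": 0.15, "grip": -1},
    {"dx": -9, "dy": -7.7, "dz": -1.6, "ax": 0, "ay": 0, "az": 0.3, "grip": -1},
    {"dx": -13, "dy": -11, "dz": -1.6, "ax": 0, "ay": 0, "az": 0.45, "grip": -1},
    {"dx": -17, "dy": -14.5, "dz": -1.6, "ax": 0, "ay": 0, "az": 0.6, "grip": -1},
    {"dx": -21, "dy": -18, "dz": -1.6, "ax": 0, "ay": 0, "az": 0.75, "grip": -1},
    {"dx": -25, "dy": -21.4, "dz": -1.6, "ax": 0, "ay": 0, "az": 0.9, "grip": -1},
    {"dx": -29, "dy": -24.8, "dz": -1.6, "ax": 0, "ay": 0, "az": 1.05, "grip": -1},
    {"dx": -33, "dy": -28.3, "dz": -1.6, "ax": 0, "ay": 0, "az": 1.2, "grip": -1},
    {"dx": -37, "dy": -31.7, "dz": -1.6, "ax": 0, "ay": 0, "az": 1.35, "grip": -1},
    {"dx": -41, "dy": -35.1, "dz": -1.6, "ax": 0, "ay": 0, "az": 1.5, "grip": -1},
  ],
  force=40,
)

```text
time: 2.0
ee_pos: [444.1, 191.1, 320.3]
tcp_rot: [0.0, 0.773, 0.634, 0.001]
ft_force: [0.7, 0.5, 0.8]
opening: 0.001
```

Run:
```python
from h import *
show(); go(-38,0,320)
```

```text
t 2.0 press xy [-206.6  123.3] z 320.3 roterr [ 0.001 -0.001  0.14 ] F [0.7 0.5 0.8] open 0.0 j [ 0.25 -0.31  1.91  0.    1.53  0.45]
target (-38, 0, 320) d cm [-14.56  14.98   0.04] a [ 0.001 -0.001  0.14 ]
```

Call:
drive_tool(
  steps=[
    {"dx": -3, "dy": 3, "dz": 0, "ax": 0, "ay": 0, "az": 0.08, "grip": -1},
    {"dx": -6, "dy": 6, "dz": 0, "ax": 0, "ay": 0, "az": 0.14, "grip": -1},
    {"dx": -9, "dy": 9, "dz": 0, "ax": 0, "ay": 0, "az": 0.14, "grip": -1},
    {"dx": -12, "dy": 12, "dz": 0, "ax": 0, "ay": 0, "az": 0.14, "grip": -1},
    {"dx": -14.5, "dy": 15, "dz": 0, "ax": 0, "ay": 0, "az": 0.14, "grip": -1},
    {"dx": -14.5, "dy": 15, "dz": 0, "ax": 0, "ay": 0, "az": 0.14, "grip": -1},
    {"dx": -14.5, "dy": 15, "dz": 2, "ax": 0, "ay": 0, "az": 0.14, "grip": -1},
    {"dx": -14.5, "dy": 15, "dz": 4, "ax": 0, "ay": 0, "az": 0.14, "grip": -1},
    {"dx": -14.5, "dy": 15, "dz": 4, "ax": 0, "ay": 0, "az": 0.14, "grip": -1},
    {"dx": -14.5, "dy": 15, "dz": 4, "ax": 0, "ay": 0, "az": 0.14, "grip": -1},
  ],
)

```text
time: 3.0
ee_pos: [562.6, 20.2, 280.4]
tcp_rot: [-0.0, 0.815, 0.579, 0.0]
ft_force: [-0.0, -0.4, 0.2]
opening: -0.003
```

Run:
```python
from h import *
show(); go(-38,-5,208)
im,_=camera("top");cv2.imwrite("pics/t2.png",cv2.resize(im[130:280,200:370],None,fx=4,fy=4))
im,_=camera("scene");cv2.imwrite("pics/s2.png",cv2.resize(im[100:300,150:350],None,fx=3,fy=3))
```

```text
t 3.0 press xy [-38.4   1.1] z 280.4 roterr [ 0.    -0.001  0.   ] F [-0.  -0.4  0.2] open -0.0 j [-0.1  -0.08  1.78  0.    1.44  0.24]
target (-38, -5, 208) d cm [-0.61  0.03  7.24] a [ 0.    -0.001  0.   ]
```

View pics/s2.png

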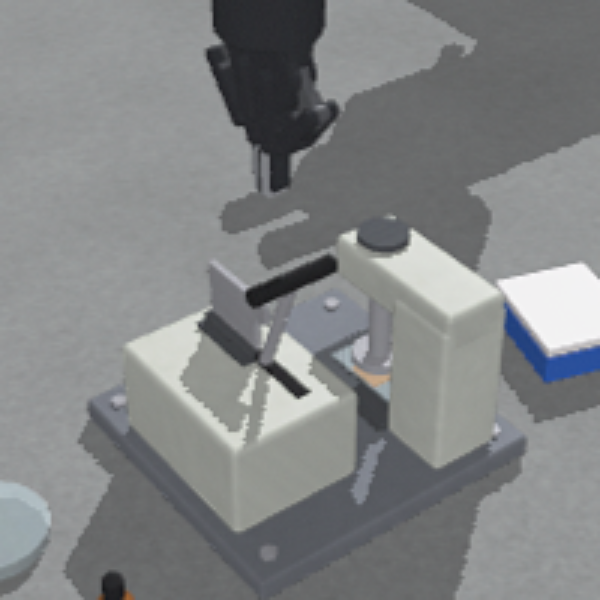

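Call:
drive_tool(
  steps=[
    {"dx": -0.3, "dy": -0.8, "dz": 2, "ax": 0, "ay": 0, "az": 0, "grip": -1},
    {"dx": -0.3, "dy": -0.8, "dz": 4, "ax": 0, "ay": 0, "az": 0, "grip": -1},
    {"dx": -0.3, "dy": -0.8, "dz": 6, "ax": 0, "ay": 0, "az": 0, "grip": -1},
    {"dx": -0.3, "dy": -0.8, "dz": 6.8, "ax": 0, "ay": 0, "az": 0, "grip": -1},
    {"dx": -0.3, "dy": -0.8, "dz": 6.8, "ax": 0, "ay": 0, "az": 0, "grip": -1},
    {"dx": -1.5, "dy": -0.8, "dz": 6.8, "ax": 0, "ay": 0, "az": 0, "grip": -1},
    {"dx": -2.2, "dy": -0.8, "dz": 6.8, "ax": 0, "ay": 0, "az": 0, "grip": -1},
    {"dx": -2.9, "dy": -0.8, "dz": 6.8, "ax": 0, "ay": 0, "az": 0, "grip": -1},
    {"dx": -3.6, "dy": -0.8, "dz": 6.8, "ax": 0, "ay": 0, "az": 0, "grip": -1},
    {"dx": -4.3, "dy": -0.8, "dz": 6.8, "ax": 0, "ay": 0, "az": 0, "grip": -1},
  ],
)

```text
time: 4.1
ee_pos: [541.8, -18.7, 214.3]
tcp_rot: [0.001, 0.815, 0.579, 0.002]
ft_force: [0.0, -0.3, -0.2]
opening: -0.004
```

Run:
```python
from h import *
show(); go(-46,-76,212)
im,_=camera("scene");cv2.imwrite("pics/s3.png",cv2.resize(im[100:300,150:350],None,fx=3,fy=3))
```

```text
t 4.1 press xy [-45.2 -42.5] z 214.3 roterr [ 0.004 -0.002 -0.   ] F [ 0.  -0.3 -0.2] open -0.0 j [-0.17 -0.07  1.89  0.    1.32  0.16]
target (-46, -76, 212) d cm [-3.35 -0.08  0.22] a [ 0.004 -0.002 -0.   ]
```

View pics/s3.png

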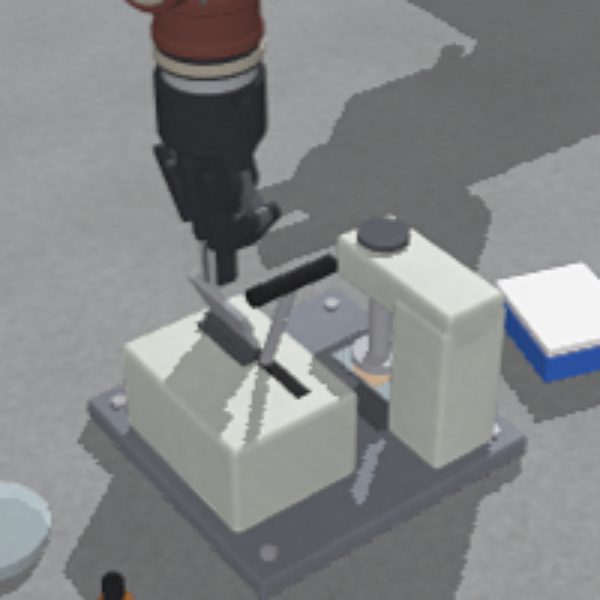

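The catch (about (225,305)) is leaning over, and the gripper is clear of the crossbar. I'll keep pushing.

Call:
drive_tool(
  steps=[
    {"dx": -0.7, "dy": 0, "dz": 0, "ax": 0, "ay": 0, "az": 0, "grip": -1},
    {"dx": -1.4, "dy": 0, "dz": 0, "ax": 0, "ay": 0, "az": 0, "grip": -1},
    {"dx": -2.1, "dy": 0, "dz": 0, "ax": 0, "ay": 0, "az": 0, "grip": -1},
    {"dx": -2.8, "dy": 0, "dz": 0, "ax": 0, "ay": 0, "az": 0, "grip": -1},
    {"dx": -3.4, "dy": 0, "dz": 0, "ax": 0, "ay": 0, "az": 0, "grip": -1},
    {"dx": -3.4, "dy": 0, "dz": 0, "ax": 0, "ay": 0, "az": 0, "grip": -1},
    {"dx": -3.4, "dy": -1, "dz": -3, "ax": 0, "ay": 0, "az": 0, "grip": -1},
    {"dx": -3.4, "dy": -1, "dz": -6, "ax": 0, "ay": 0, "az": 0, "grip": -1},
    {"dx": -3.4, "dy": -1, "dz": -8, "ax": 0, "ay": 0, "az": 0, "grip": 1},
    {"dx": -3.4, "dy": -1, "dz": -8, "ax": 0, "ay": 0, "az": 0, "grip": 1},
  ],
)

```text
time: 5.15
ee_pos: [522.1, -48.3, 298.1]
tcp_rot: [0.004, 0.815, 0.579, 0.004]
ft_force: [0.8, -0.2, 0.7]
opening: 0.333
```

Run:
```python
from h import *
show(); go(40,-62,295)
im,_=camera("scene");cv2.imwrite("pics/s4.png",cv2.resize(im[100:300,150:350],None,fx=3,fy=3))
```

```text
t 5.15 press xy [-54.1 -77. ] z 298.1 roterr [ 0.011 -0.002 -0.   ] F [ 0.8 -0.2  0.7] open 0.33 j [-0.23 -0.19  1.86  0.    1.47  0.1 ]
target (40, -62, 295) d cm [1.5  9.4  0.42] a [ 0.011 -0.002 -0.   ]
```

View pics/s4.png

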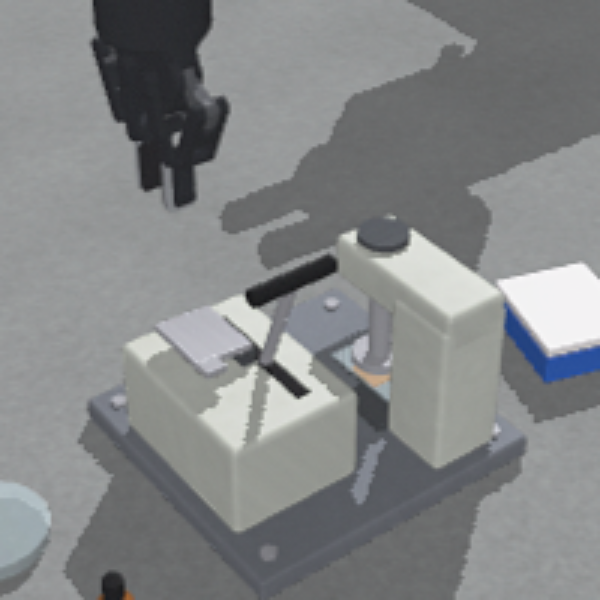

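Call:
drive_tool(
  steps=[
    {"dx": 0.6, "dy": 3, "dz": 0.4, "ax": 0.01, "ay": 0, "az": 0, "grip": 1},
    {"dx": 1.2, "dy": 6, "dz": 0.4, "ax": 0.01, "ay": 0, "az": 0, "grip": 1},
    {"dx": 1.7, "dy": 9.4, "dz": 0.4, "ax": 0.01, "ay": 0, "az": 0, "grip": 1},
    {"dx": 1.7, "dy": 9.4, "dz": 0.4, "ax": 0.01, "ay": 0, "az": 0, "grip": 1},
    {"dx": 1.7, "dy": 9.4, "dz": 0.4, "ax": 0.01, "ay": 0, "az": 0, "grip": 1},
    {"dx": 1.7, "dy": 9.4, "dz": 0.4, "ax": 0.01, "ay": 0, "az": 0, "grip": 1},
    {"dx": 1.7, "dy": 9.4, "dz": 0.4, "ax": 0.01, "ay": 0, "az": 0, "grip": 1},
    {"dx": 1.7, "dy": 9.4, "dz": 0.4, "ax": 0.01, "ay": 0, "az": 0, "grip": 1},
    {"dx": 1.7, "dy": 9.4, "dz": 0.4, "ax": 0.01, "ay": 0, "az": 0, "grip": 1},
    {"dx": 1.7, "dy": 9.4, "dz": 0.4, "ax": 0.01, "ay": 0, "az": 0, "grip": 1},
  ],
)

```text
time: 6.2
ee_pos: [615.4, -63.1, 292.7]
tcp_rot: [-0.001, 0.815, 0.579, -0.0]
ft_force: [0.1, 0.4, -0.3]
opening: 1.0
```

Run:
```python
from h import *
show(); go(41,-59,246)
im,_=camera("scene");cv2.imwrite("pics/s5.png",cv2.resize(im[100:300,150:350],None,fx=3,fy=3))
im,_=camera("wrist");cv2.imwrite("pics/w5.png",im)
```

```text
t 6.2 press xy [ 38.9 -60.1] z 292.7 roterr [-0.002 -0.001 -0.   ] F [ 0.1  0.4 -0.3] open 1.0 j [-0.22  0.05  1.64  0.    1.46  0.11]
target (41, -59, 246) d cm [0.11 0.22 4.67] a [-0.002 -0.001 -0.   ]
```

View pics/s5.png

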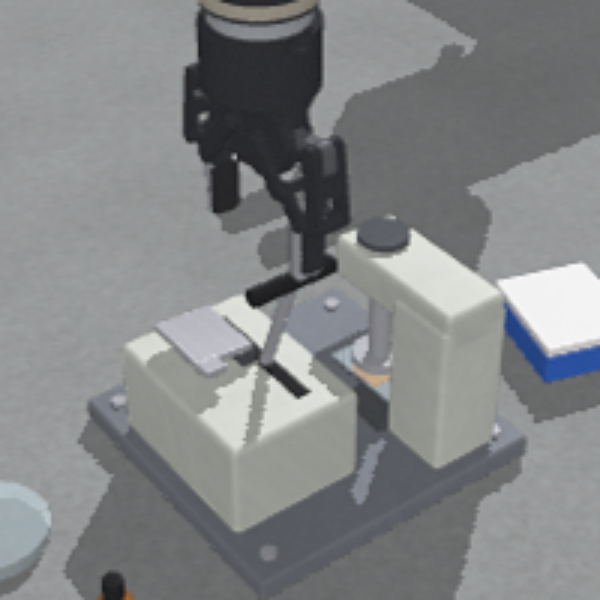

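View pics/w5.png

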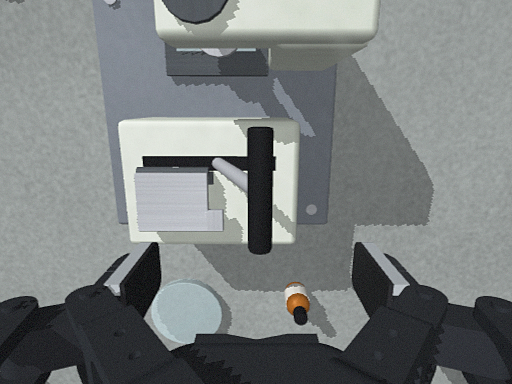

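Call:
drive_tool(
  steps=[
    {"dx": 0.1, "dy": 0.2, "dz": 1.5, "ax": 0, "ay": 0, "az": 0, "grip": 1},
    {"dx": 0.1, "dy": 0.2, "dz": 3, "ax": 0, "ay": 0, "az": 0, "grip": 1},
    {"dx": 0.1, "dy": 0.2, "dz": 4.6, "ax": 0, "ay": 0, "az": 0, "grip": 1},
    {"dx": 0.1, "dy": 0.2, "dz": 4.6, "ax": 0, "ay": 0, "az": 0, "grip": 0.2},
    {"dx": 0.1, "dy": 0.2, "dz": 4.6, "ax": 0, "ay": 0, "az": 0, "grip": -1},
    {"dx": 0.1, "dy": 0.2, "dz": 4.6, "ax": 0, "ay": 0, "az": 0, "grip": -1},
    {"dx": 0.1, "dy": 0.2, "dz": 4.6, "ax": 0, "ay": 0, "az": 0, "grip": -1},
    {"dx": 0.1, "dy": 0.2, "dz": 4.6, "ax": 0, "ay": 0, "az": 0, "grip": -1},
    {"dx": 0.1, "dy": 0.2, "dz": 4.6, "ax": 0, "ay": 0, "az": 0, "grip": -1},
    {"dx": 0.1, "dy": 0.2, "dz": 4.6, "ax": 0, "ay": 0, "az": 0, "grip": -1},
  ],
  force=40,
)

```text
time: 7.3
ee_pos: [617.8, -62.8, 247.6]
tcp_rot: [-0.001, 0.815, 0.579, -0.0]
ft_force: [-3.2, -0.0, 3.7]
opening: 0.149
```

Run:
```python
from h import *
show(); go(-52,-59,241)
im,_=camera("scene");cv2.imwrite("pics/s6.png",cv2.resize(im[100:300,150:350],None,fx=3,fy=3))
im,_=camera("wrist");cv2.imwrite("pics/w6.png",im)
```

```text
t 7.3 press xy [ 41. -59.] z 247.6 roterr [-0.002 -0.001 -0.   ] F [-3.2 -0.   3.7] open 0.15 j [-0.22  0.08  1.68  0.    1.38  0.11]
target (-52, -59, 241) d cm [ 0.   -9.3   0.68] a [-0.002 -0.001 -0.   ]
```

View pics/s6.png

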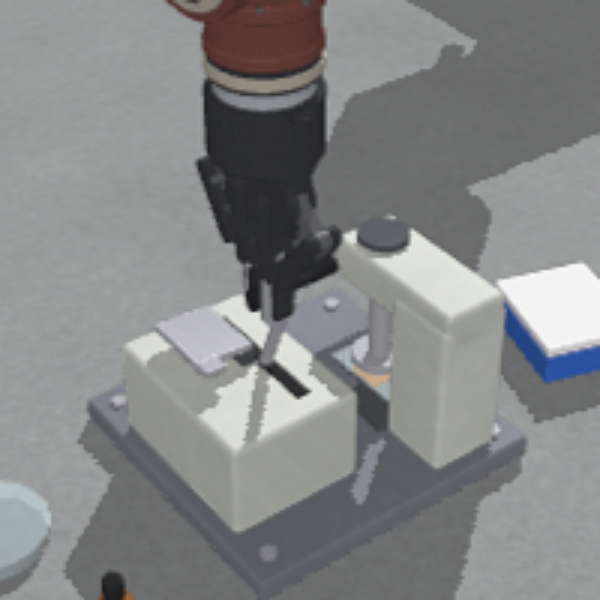

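View pics/w6.png

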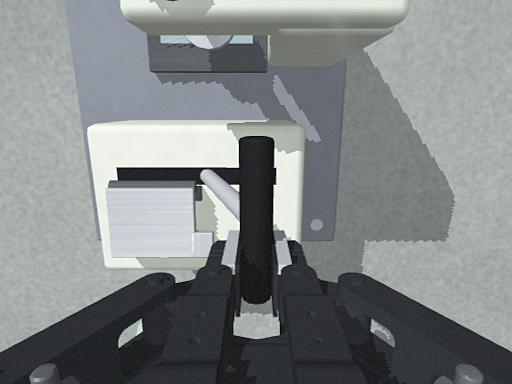

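Call:
drive_tool(
  steps=[
    {"dx": 0, "dy": -0.9, "dz": -0.3, "ax": 0, "ay": 0, "az": 0, "grip": -1},
    {"dx": 0, "dy": -1.83, "dz": -0.51, "ax": 0, "ay": 0, "az": 0, "grip": -1},
    {"dx": 0, "dy": -2.78, "dz": -0.66, "ax": 0, "ay": 0, "az": 0, "grip": -1},
    {"dx": 0, "dy": -3.74, "dz": -0.72, "ax": 0, "ay": 0, "az": 0, "grip": -1},
    {"dx": 0, "dy": -4.7, "dz": -0.71, "ax": 0, "ay": 0, "az": 0, "grip": -1},
    {"dx": 0, "dy": -5.66, "dz": -0.63, "ax": 0, "ay": 0, "az": 0, "grip": -1},
    {"dx": 0, "dy": -6.6, "dz": -0.47, "ax": 0, "ay": 0, "az": 0, "grip": -1},
    {"dx": 0, "dy": -7.53, "dz": -0.23, "ax": 0, "ay": 0, "az": 0, "grip": -1},
    {"dx": 0, "dy": -8.44, "dz": 0.08, "ax": 0, "ay": 0, "az": 0, "grip": -1},
    {"dx": 0, "dy": -9.2, "dz": 0.4, "ax": 0, "ay": 0, "az": 0, "grip": -1},
  ],
)

```text
time: 8.4
ee_pos: [531.6, -32.6, 244.5]
tcp_rot: [0.001, 0.816, 0.579, 0.002]
ft_force: [10.9, -3.3, -2.5]
opening: 0.147
```

Run:
```python
from h import *
show(); go(-53,-59,242)
im,_=camera("scene");cv2.imwrite("pics/s7.png",cv2.resize(im[100:300,150:350],None,fx=3,fy=3))
im,_=camera("wrist");cv2.imwrite("pics/w7.png",im)
```

```text
t 8.4 press xy [-50.3 -58.9] z 244.5 roterr [ 0.005 -0.002 -0.001] F [10.9 -3.3 -2.5] open 0.15 j [-0.2  -0.13  1.89  0.    1.38  0.13]
target (-53, -59, 242) d cm [-0.01 -0.27  0.25] a [ 0.005 -0.002 -0.001]
```

View pics/s7.png

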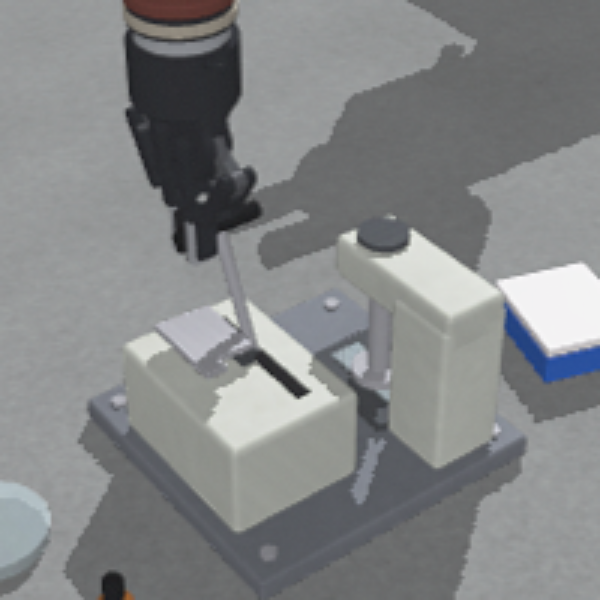

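View pics/w7.png

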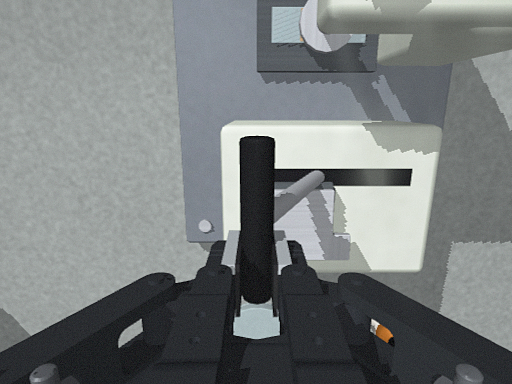

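Call:
drive_tool(
  steps=[
    {"dx": 0, "dy": -0.2, "dz": 0.1, "ax": 0, "ay": 0, "az": 0, "grip": -1},
    {"dx": 0, "dy": -0.2, "dz": 0.1, "ax": 0, "ay": 0, "az": 0, "grip": -1},
    {"dx": 0, "dy": -0.2, "dz": 0.1, "ax": 0, "ay": 0, "az": 0, "grip": -1},
    {"dx": 0, "dy": -0.2, "dz": 0.1, "ax": 0, "ay": 0, "az": 0, "grip": -1},
    {"dx": 0, "dy": -0.2, "dz": 0.1, "ax": 0, "ay": 0, "az": 0, "grip": -1},
    {"dx": 0, "dy": -0.2, "dz": 0.1, "ax": 0, "ay": 0, "az": 0, "grip": -1},
    {"dx": 0, "dy": -0.2, "dz": 0.1, "ax": 0, "ay": 0, "az": 0, "grip": -1},
    {"dx": 0, "dy": -0.2, "dz": 0.1, "ax": 0, "ay": 0, "az": 0, "grip": -1},
    {"dx": 0, "dy": -0.2, "dz": 0.1, "ax": 0, "ay": 0, "az": 0, "grip": -1},
    {"dx": 0, "dy": -0.2, "dz": 0.1, "ax": 0, "ay": 0, "az": 0, "grip": -1},
  ],
)

```text
time: 9.5
ee_pos: [530.3, -32.2, 244.1]
tcp_rot: [0.004, 0.816, 0.579, 0.004]
ft_force: [9.6, -2.1, -3.3]
opening: 0.147
```

Run:
```python
from h import *
show()
im,_=camera("scene");cv2.imwrite("pics/s8.png",cv2.resize(im[100:350,100:380],None,fx=2.4,fy=2.4))
show()
for n in ("slide_box","oil_bottle","dish"):
    r=landmark_of("scene",n)[0]; print(n,np.round(r["centre"]),np.round(ray_z("scene",*r["centre"],0)))
show()
```

```text
t 9.5 press xy [-51.6 -59. ] z 244.1 roterr [ 0.01  -0.002 -0.001] F [ 9.6 -2.1 -3.3] open 0.15 j [-0.2  -0.13  1.9   0.    1.37  0.14]
t 9.55 press xy [-51.6 -58.9] z 244.0 roterr [ 0.01  -0.002 -0.001] F [ 9.3 -2.4 -3.9] open 0.15 j [-0.2  -0.13  1.9   0.    1.37  0.14]
slide_box [335. 212.] [708. 230.   0.]
oil_bottle [189. 314.] [ 608. -231.    0.]
dish [145. 282.] [ 475. -217.    0.]
t 9.7 press xy [-51.6 -59. ] z 244.0 roterr [ 0.01  -0.002 -0.001] F [ 9.2 -2.2 -2.7] open 0.15 j [-0.2  -0.13  1.9   0.    1.37  0.14]
```

View pics/s8.png

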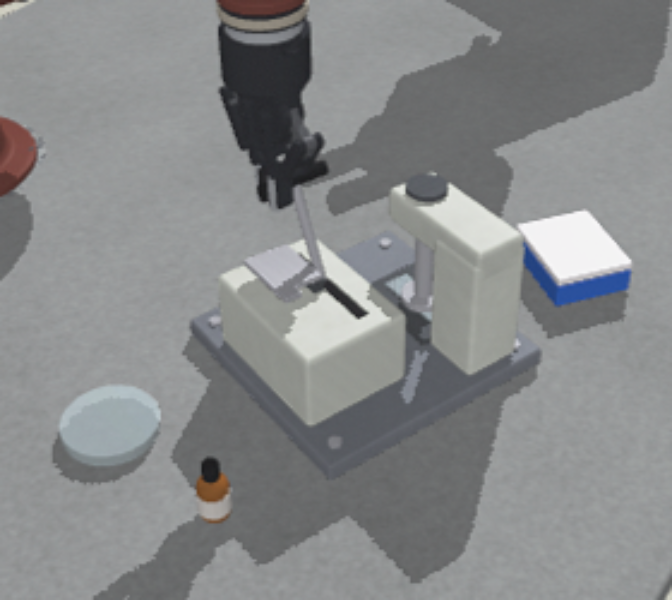

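```bash
python3 -c "
from h import *
print(env.close_job())"
```

```text
the job is handed in; nothing more can be done
None
```

The slide is pressed. I flipped the catch over to the right with the closed fingers, then gripped the crossbar beside its stem and pulled the lever along its arc to the stop. I handed the job in while still holding it, at about 9.7 s of the 42 s allowed; no verdict is reported.

My last checks all agreed:
- **Lever:** the grasp point was 51.6 mm in front of the pivot, against 52 mm at the stop. It stayed still over the last readings, with about 10 N of pull and the gripper closed on the 14 mm bar. I worked out the lever angle, about 0.8 rad, from the gripper position; it is not measured directly.
- **Catch:** the final scene picture shows it lying flat on the deck, with the press foot down.
- **Bystanders:** the slide box, oil bottle and dish are within about 3 mm of where they started, and all are upright.

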